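Empty the racked scoops of offcuts into the funnel jar

ROBOT

A 6-joint arm with a two-finger parallel gripper is mounted at the origin on a cart in front of the work surface, level with it; the furniture and walls round the work are solid. World frame = base frame: x ahead of the robot, y to its left, z up, the work surface at z = 0. Lengths are in mm, angles in rad, forces in N, time in s.
With the tool pointing down it reaches from about 275 to 1000 mm from the base axis. Payload 8.4 kg.
Tool frame: the origin (TCP) lies between the finger pads; the fingertips stand 8 mm ahead of it and the grasp point (between the pads) lies 11 mm behind it (tcp_to_tips is the distance from the TCP to the fingertips, in mm); z points along the fingers, y is the line along which they close (so a half turn about z gives the same grasp; the last joint's range is limited). The gripper opens to 85 mm and grips with 20 to 120 N. Pads are 22 mm wide; open, the fingers measure 114 mm over their backs; the gripper's body (76 mm by 85 mm) begins 54 mm behind the grasp point. The pads swing forward as they close: fully open they stand 13 mm farther back than shut.
Start: joints at [-1.318, 0.353, 1.633, -0, 1.155, -0.002], TCP at [157.531, -604.824, 239.281] pointing down, gripper open.
Joint ranges: [-2.63, 2.63], [-0.92, 2.1], [0.06, 2.66], [-1.3, 4.44], [0, 2.69], [-3.02, 3.02]. Speed limits (rad/s): [2.22, 2.22, 2.79, 3.14, 3.14, 3.14].

INTERFACE

Orientations are given as [roll, pitch, yaw] about the fixed x, y, z axes, in that order (R = Rz(yaw) Ry(pitch) Rx(roll)).
In Python, from rig import * gives the robot as it stands.
- The arm moves only by the tool step_arm, never from a script. Its argument "motion" is a list of rows, each an object with "claw": the finger opening in mm, from 0 to 85.4; "delta_pos": the shift along the tool's x, y, z in mm, a list of three; "turn": the turn about the tool's z in rad. In form: [{"claw": claw, "delta_pos": [dx, dy, dz], "turn": turn}, ...]. A call has 1 to 8 rows; each row shifts and turns the commanded pose from where the row before left it, along the tool's axes as they then stand; what a row does not reach is not made up. A row lasts 1/12 s, in which the tool goes at most 41.7 mm and 7.16 degrees, less where a joint would pass 70% of its speed; a pose out of reach is approached as far as the arm can. A call is refused whole if a number of a shift passes 41.7 or a number of a turn 0.125, either way. A call with a gripper value outside its range is refused whole. The fingers move at their own pace and stop on an object; "force" is the grip in N (left out, the last holds). Time passes only in rows, so rows that do not move let the fingers close. It gives the time, the measured TCP pose, the force, the opening and the grip force at its end, in the units of the state.
- sense(): the state, without advancing time (a new reading comes with each control period).
- grab_frame(name): name is "scene" or "top"; returns a dict with "img" (384x512x3 uint8, red, green, blue), "vertical_fov" (degrees; the focal length in pixels is half the picture's height over the tangent of half this angle, whatever the lens; pixels are square), "cx", "cy" (the principal point, pixels), "R" (3x3) and "t" (3): a world point X has camera coordinates R X + t. Camera axes: x right, y down, z forward; pixel columns grow to the right and rows downward; lengths in mm; the calibration is good to about 2 mm. A picture is of the moment at which its call begins. There is no depth.
- sign_off(): hands the job in; it is judged then, once.
The state is a dict: "clock": time; "qpos": joint angles; "qvel": joint speeds; "joint_efforts": joint torques, N m; "eef_pos": TCP position; "tcp_rot": TCP orientation; "contact_force": force on the tool from outside, world axes, zero at the start; "wrist_torque": the same for the moment, N m; "opening": opening from 0.0 (shut) to 1.0 (fully open); "grasp_force": force on a finger pad.
Only numpy, scipy, OpenCV 4.12 (cv2) and the standard library are available. Lean on these libraries where they do the work, as an engineer would, in place of code of your own. Each camera call takes 0.05 s, during which the arm holds its last target. There are 200 camera calls.

TASK

Lift the retaining bar out of its two open brackets on the rack and put it aside, then take out every scoop that has offcuts in it and pour them through the funnel into the jar. Put the emptied scoops back upright in bays of the rack, facing as before, lay the bar back in its brackets, and leave the jar standing with all the offcuts in it (pick up any that fall beside it). Do not disturb the cone, the teapot and the T-shaped piece.

Things in the scene. Friction and masses are not known exactly. Their poses are not given: they have to be found in the camera images.
- rack: fixed plywood rack, base 134 mm (x) by 214 mm (y), 10 mm thick; origin: centre of its underside, on the desk, z up. Three bays side by side along y, 56 mm apart, each 120 by 50 mm clear, between ribs and end stops that rise 12 mm above the base. At both ends (y = +-96 mm, x = -30 mm) stands a dark steel bracket with an open-topped slot for the bar. -x roughly faces the robot
- bay1 (a point): centre of the first bay's floor (y = -56 mm in the rack), 10 mm above the desk, where the origin of a seated scoop lies
- bay2 (a point): the same for the middle bay
- bay3 (a point): the same for the third bay (y = +56 mm in the rack)
- bar_seat (a point): where the bar's origin lies when the bar rests in both brackets: x = -30 mm, y = 0, z = 38 mm in the rack. The bracket slots (8 mm thick) are 44 mm above the desk at their floor, about 18 mm wide there, flaring to about 31 mm at their top, 70 mm up; the bar has about 2 mm of play across and 3 mm along
- bar: aluminium retaining bar, 14 mm wide (x), 211 mm long (y), at z 6 to 18 mm, with black end plates 50 mm wide, 24 high, 5 thick, that come outside the brackets. A black grip plate on its middle, 12 mm thick (y), 28 long (x), rises to z = 58 mm; pinch its thickness from above. 120 g. Origin: centre, level with the end plates' lower edges, z up. Seated, it passes 4 mm above the scoops' walls
- scoop1: open-nosed aluminium scoop: trough 110 mm long (x), 42 wide (y), flat 4 mm floor, 4 mm walls 30 mm high at both sides and the back (+x), fully open at the nose (-x). A black upright grip plate, 12 mm thick (y), stands over its rear half: x 12 to 55 mm, z 29 to 86 mm; pinch it across its thickness from above. 80 g. Origin: centre of the underside, z up. Starts in a bay
- scoop2: a second scoop like scoop1. Each scoop starts with its nose to the -x side of the rack and no, one or two offcuts loose on its floor between x = -47 and +7 mm; they slide out when the nose is tipped 50 to 60 degrees down
- scoop3: a third scoop like scoop1
- offcut1: small white printed offcut, a five-sided block about 22 x 23 x 11 mm, 12 g; origin: centre of its underside. Starts in a scoop; some of the six are absent in a run (then None). All are alike
- offcut2: an offcut like offcut1, or absent (None)
- offcut3: an offcut like offcut1, or absent (None)
- offcut4: an offcut like offcut1, or absent (None)
- offcut5: an offcut like offcut1, or absent (None)
- offcut6: an offcut like offcut1, or absent (None)
- jar: loose clear narrow jar 64 mm across outside, 56 mm inside, inner floor 11 mm up, mouth 80 mm up, on a black foot 92 mm across, with a wide grey funnel fixed in its mouth (see funnel_rim). 0.7 kg. Origin: centre of its underside; z up
- funnel_rim (a point): centre of the funnel's rim, 143 mm above the jar's underside; the funnel is 116 mm wide inside there and narrows to 46 mm clear at its neck, 78 mm up
- cone: bystander: white printed cone 65 mm across, 68 mm high; origin: centre of the underside; leave it alone
- teapot: bystander: small white printed teapot, 51 x 77 x 32 mm; origin: centre of the underside; leave it alone
- tee: bystander: white printed T-shaped piece, 41 x 26 x 9 mm; origin: centre of the underside; leave it alone
Things that resemble listed ones, but are neither listed nor needed, are in the scene too. What is shaped like the scoop3 but turquoise is not meant.

How it is judged:
By the outcome, as a careful person would: the job done as asked, in the order asked, and still so for the second after the job is handed in, with the robot touching nothing.
Of offcut1, offcut2, offcut3, offcut4, offcut5, offcut6 only 3 to 5 are there at a start; the rules pass over those that are not, and their reading is None.
At some moment in a run one of bar may be knocked a few centimetres aside while the robot is not near it.
Once in a run the grip may slacken for a moment while it holds something.
It also fails if it takes over 208 s, if anything falls off the work surface, if the arm or the gripper's body presses on something with over 40 N, if the wrist force passes 120 N, or if a joint passes its speed limit or range.

## Working session

There is one attempt and no reset: what is moved stays moved. The work goes in short steps, Python scripts to look and compute and a tool call to move; the robot and the scene stay as the last step left them, time stands still between calls to the robot, and variables do not carry over. Pictures are saved under pics/ and viewed, at most 14 in all, crops included, and the job is handed in when it is done.

Besides the shell and the picture viewer there is one more tool, called in YAML: its name, and indented under it one key for each argument. step_arm: Moves the arm, as the interface text tells. Its arguments: {"type":"object","properties":{"motion":{"type":"array","items":{"type":"object","properties":{"claw":{"type":"number"},"delta_pos":{"type":"array","items":{"type":"number"}},"turn":{"type":"number"}}}},"force":{"type":"number"}},"required":["motion"]}

```bash
mkdir -p pics; ls; python3 - <<'E'
from rig import *
import cv2,numpy as np
for n in("scene","top"):
    f=grab_frame(n);cv2.imwrite(f"pics/{n}0.png",cv2.resize(f["img"][:,:,::-1],(800,600),interpolation=cv2.INTER_CUBIC))
    np.savez(f"{n}0.npz",**f);print(n,f["vertical_fov"],f["cx"],f["cy"],f["R"],f["t"])
print(sense())
E
```

```text
pics
scene 49.87922828793895 262.1707055526701 196.50542651924908 [[-0.58765395 -0.80909212 -0.00572424]
 [-0.57785446  0.42463409 -0.6969721 ]
 [ 0.56634534 -0.40627063 -0.7170754 ]] [595.28568239 252.33601101 837.22832666]
top 43.551459784405125 256.04576200408593 187.9661794629971 [[ 0.01415766 -0.99988045  0.00621648]
 [-0.99651928 -0.01462032 -0.08207058]
 [ 0.08215165 -0.00503291 -0.99660713]] [ 329.79147396  572.9136367  1298.58952098]
{'clock': 0.1, 'qpos': array([-1.31843498e+00,  3.53623477e-01,  1.63405527e+00, -4.19330793e-05,
        1.15519833e+00, -2.40267043e-03]), 'qvel': array([-1.33997717e-03, -2.89571868e-03, -1.79158209e-03,  2.10798460e-05,
        1.34682580e-03,  3.46815083e-04]), 'joint_efforts': array([ 3.52581756e-04, -6.06356406e+01, -3.42817640e+01,  6.37673406e-05,
        3.91701615e-03, -1.10100925e-05]), 'eef_pos': array([ 157.39254865, -604.42682947,  238.61082298]), 'tcp_rot': array([-3.14030815e+00,  3.52556064e-05,  2.54780990e-01]), 'contact_force': array([-0.35629764,  0.33024274,  0.81874342]), 'wrist_torque': array([0.01888293, 0.04520807, 0.01844506]), 'grasp_force': 0.0, 'opening': 0.9996171633224457}
```

View pics/scene0.png

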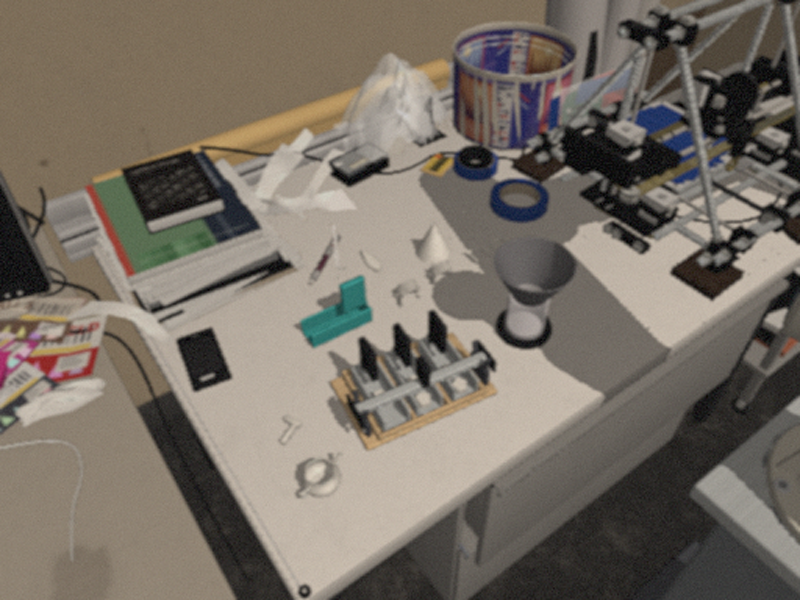

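View pics/top0.png

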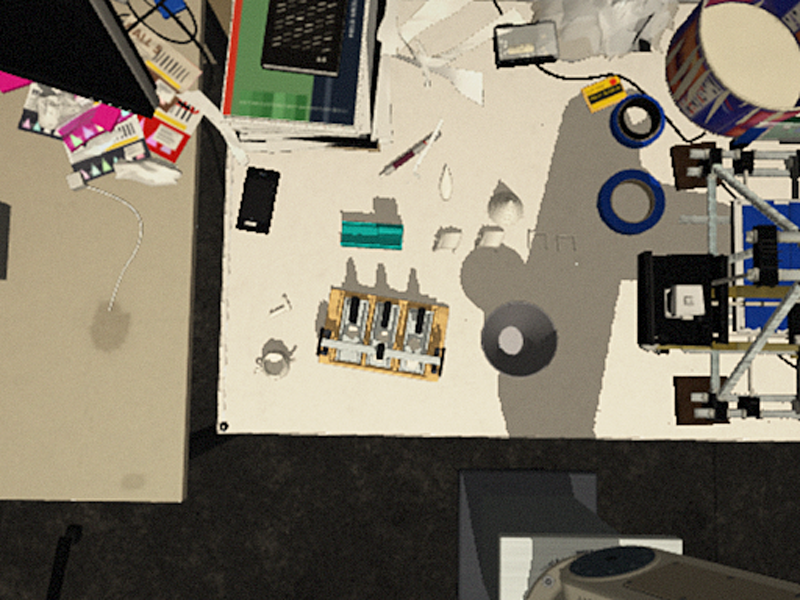

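The top view shows the rack at (383,333), with the bar seated across its -x side. The funnel and jar are at (519,338), the teapot at (275,360), the tee at (280,303) and the cone at (505,203). The turquoise look-alike scoop at (371,235) is not meant. The white blocks at (448,238) and (490,237) lie outside the scoops, so they are decoys.

```bash
cat > h.py <<'E'
import cv2,numpy as np
def load(n):
    return dict(np.load(n+".npz"))
def snap(cam,tag):
    from rig import grab_frame
    f=grab_frame(cam);np.savez(tag+".npz",**f);return f
def foc(f): return f["img"].shape[0]/2/np.tan(np.radians(float(f["vertical_fov"]))/2)
def proj(f,X):
    c=np.atleast_2d(X)@f["R"].T+f["t"];return foc(f)*c[:,:2]/c[:,2:]+[float(f["cx"]),float(f["cy"])]
def ray(f,uv,z):
    uv=np.atleast_2d(uv).astype(float);d=np.c_[(uv-[float(f["cx"]),float(f["cy"])])/foc(f),np.ones(len(uv))]@f["R"]
    o=-f["R"].T@f["t"];return o+d*((z-o[2])/d[:,2])[:,None]
def crop(f,x0,y0,x1,y1,k,name):
    cv2.imwrite("pics/"+name+".png",cv2.resize(f["img"][y0:y1,x0:x1,::-1],None,fx=k,fy=k,interpolation=cv2.INTER_CUBIC))
E
python3 - <<'E'
from h import *
f=load("top0");g=load("scene0")
a=cv2.resize(f["img"][170:260,195:365],(680,360),interpolation=cv2.INTER_CUBIC)
b=cv2.resize(g["img"][190:290,200:330],(312,240),interpolation=cv2.INTER_CUBIC)
b2=cv2.resize(g["img"][140:230,310:380],(187,240),interpolation=cv2.INTER_CUBIC)
o=np.zeros((600,680,3),np.uint8);o[:360]=a;o[360:,:312]=b;o[360:,320:507]=b2
cv2.imwrite("pics/c1.png",o[:,:,::-1])
h=cv2.cvtColor(f["img"],cv2.COLOR_RGB2HSV)
m=cv2.inRange(h,(8,80,100),(28,255,255));m[:170]=0;m[260:]=0;m[:,:195]=0;m[:,300:]=0
p=np.argwhere(m)[:,::-1]
bx=cv2.minAreaRect(p.astype(np.float32));print(bx)
c=cv2.boxPoints(bx);w=ray(f,c,10);print(w.round(1));print(np.linalg.norm(w-np.roll(w,1,0),axis=1),w.mean(0))
print("cam",-f["R"].T@f["t"],-g["R"].T@g["t"])
E
```

```text
((245.44593811035156, 213.82431030273438), (77.43191528320312, 48.4976921081543), 9.462323188781738)
[[447.1 481.5  10. ]
 [579.6 462.5  10. ]
 [547.3 250.1  10. ]
 [415.2 270.9  10. ]]
[213.03364619 133.87773559 214.80128302 133.71704585] [497.32457577 366.23540499  10.        ]
cam [ 459.56913115  344.66391182 1339.15279076] [ 21.47511115 714.63176701 779.63455173]
```

View pics/c1.png

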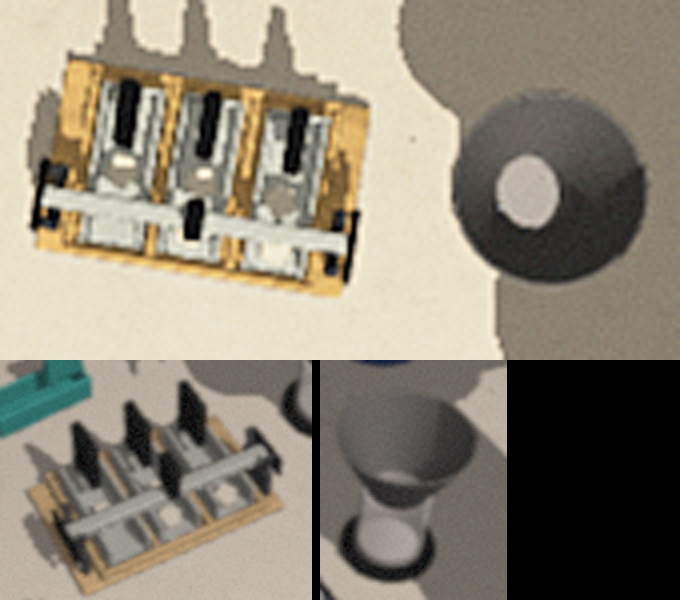

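The rack box measures 214 x 134 mm, as given, centred at (497.3, 366.2) with yaw about -0.150 rad. I'll go round the gantry on a close radius, high up, turning to yaw -0.15 so that tool x lies along rack x.

step_arm:
  motion:
    - {"claw": 85, "delta_pos": [0, 0, -25], "turn": 0.101}
    - {"claw": 85, "delta_pos": [0, 0, -25], "turn": 0.101}
    - {"claw": 85, "delta_pos": [0, 0, -25], "turn": 0.101}
    - {"claw": 85, "delta_pos": [0, 0, -25], "turn": 0.102}
    - {"claw": 85, "delta_pos": [0, 0, -25], "turn": 0}
    - {"claw": 85, "delta_pos": [0, 0, -25], "turn": 0}
    - {"claw": 85, "delta_pos": [0, 0, 0], "turn": 0}

```text
clock: 0.68
eef_pos: [158.0, -606.4, 394.6]
tcp_rot: [3.135, -0.003, -0.15]
contact_force: [-0.0, -0.1, -0.1]
opening: 0.996
grasp_force: 0.0
```

```bash
python3 - <<'E'
from h import *
f=load("top0")
g=cv2.cvtColor(f["img"],cv2.COLOR_RGB2GRAY)
r=g[185:245,302:362];m=((r<112)).astype(np.uint8)
c=max(cv2.findContours(m,0,1)[0],key=cv2.contourArea);e=cv2.fitEllipse(cv2.convexHull(c));print(e)
x,y=e[0][0]+302,e[0][1]+185
print("rim",ray(f,(x,y),143))
# neck
n=(r>150).astype(np.uint8);c=[k for k in cv2.findContours(n,0,1)[0] if cv2.contourArea(k)>60]
for k in c:
  e=cv2.fitEllipse(k);print(e,ray(f,(e[0][0]+302,e[0][1]+185),78))
print("desk edge x",ray(f,(256,280),0), "gantry foot",ray(f,[(432,241),(432,272)],0))
E
```

```text
((30.093976974487305, 31.89027214050293), (47.230106353759766, 49.39100646972656), 114.96949005126953)
rim [[488.76400503 148.45960631 143.        ]]
((24.47508430480957, 32.31625747680664), (13.77647876739502, 16.718841552734375), 173.7093963623047) [[489.02431449 152.54313139  78.        ]]
((6.2135748863220215, 40.35700607299805), (15.87862777709961, 54.78639602661133), 173.3159637451172) [[467.32341039 200.34529832  78.        ]]
desk edge x [[315.81341339 334.42858661   0.        ]] gantry foot [[ 429.37338995 -152.74992449    0.        ]
 [ 344.19870061 -151.39147847    0.        ]]
```

step_arm:
  motion:
    - {"claw": 85, "delta_pos": [-11.4, -35.5, -5], "turn": 0}
    - {"claw": 85, "delta_pos": [-11.4, -35.5, -5], "turn": 0}
    - {"claw": 85, "delta_pos": [-11.4, -35.5, -5], "turn": 0}
    - {"claw": 85, "delta_pos": [-11.4, -35.5, -5], "turn": 0}
    - {"claw": 85, "delta_pos": [-11.4, -35.5, -5], "turn": 0}
    - {"claw": 85, "delta_pos": [-11.4, -35.5, -5], "turn": 0}
    - {"claw": 85, "delta_pos": [-11.4, -35.5, -5], "turn": 0}
    - {"claw": 85, "delta_pos": [-11.4, -35.5, -5], "turn": 0}

```text
clock: 1.35
eef_pos: [109.3, -308.4, 428.7]
tcp_rot: [-3.141, 0.0, -0.15]
contact_force: [0.0, 0.5, 0.6]
opening: 0.991
grasp_force: 0.0
```

step_arm:
  motion:
    - {"claw": 85, "delta_pos": [17.7, -29.2, 0], "turn": 0}
    - {"claw": 85, "delta_pos": [17.7, -29.2, 0], "turn": 0}
    - {"claw": 85, "delta_pos": [17.7, -29.2, 0], "turn": 0}
    - {"claw": 85, "delta_pos": [17.7, -29.2, 0], "turn": 0}
    - {"claw": 85, "delta_pos": [17.7, -29.2, 0], "turn": 0}
    - {"claw": 85, "delta_pos": [17.7, -29.2, 0], "turn": 0}
    - {"claw": 85, "delta_pos": [17.7, -29.2, 0], "turn": 0}
    - {"claw": 85, "delta_pos": [17.7, -29.2, 0], "turn": 0}

```text
clock: 2.02
eef_pos: [285.2, -98.8, 429.1]
tcp_rot: [3.141, -0.0, -0.15]
contact_force: [0.6, -1.0, -0.2]
opening: 0.994
grasp_force: 0.0
```

step_arm:
  motion:
    - {"claw": 85, "delta_pos": [-2.5, -33.3, 0], "turn": 0}
    - {"claw": 85, "delta_pos": [-2.5, -33.3, 0], "turn": 0}
    - {"claw": 85, "delta_pos": [-2.5, -33.3, 0], "turn": 0}
    - {"claw": 85, "delta_pos": [-2.5, -33.3, 0], "turn": 0}
    - {"claw": 85, "delta_pos": [-2.5, -33.3, 0], "turn": 0}
    - {"claw": 85, "delta_pos": [-2.5, -33.3, 0], "turn": 0}
    - {"claw": 85, "delta_pos": [0, 0, 0], "turn": 0}

```text
clock: 2.6
eef_pos: [299.4, 104.1, 428.8]
tcp_rot: [-3.14, 0.001, -0.144]
contact_force: [-0.3, -1.1, -0.4]
opening: 0.992
grasp_force: 0.0
```

step_arm:
  motion:
    - {"claw": 50, "delta_pos": [15.8, -36.1, 16], "turn": 0}
    - {"claw": 50, "delta_pos": [15.8, -36.1, 16], "turn": 0}
    - {"claw": 50, "delta_pos": [15.8, -36.1, 16], "turn": 0}
    - {"claw": 50, "delta_pos": [15.8, -36.1, 16], "turn": 0}
    - {"claw": 50, "delta_pos": [15.8, -36.1, 16], "turn": 0}
    - {"claw": 50, "delta_pos": [15.8, -36.1, 16], "turn": 0}
    - {"claw": 50, "delta_pos": [15.8, -36.1, 16], "turn": 0}
    - {"claw": 50, "delta_pos": [15.8, -36.1, 16], "turn": 0}

```text
clock: 3.27
eef_pos: [465.3, 361.7, 302.2]
tcp_rot: [3.141, 0.001, -0.15]
contact_force: [0.6, -0.3, 0.6]
opening: 0.587
grasp_force: 0.0
```

step_arm:
  motion:
    - {"claw": 50, "delta_pos": [0, 0, 40], "turn": 0.0}
    - {"claw": 50, "delta_pos": [0, 0, 40], "turn": 0}
    - {"claw": 50, "delta_pos": [0, 0, 30], "turn": 0}
    - {"claw": 50, "delta_pos": [0, 0, 0], "turn": 0}

```text
clock: 3.6
eef_pos: [461.3, 357.6, 186.9]
tcp_rot: [3.133, 0.008, -0.15]
contact_force: [-1.4, -0.6, -0.5]
opening: 0.588
grasp_force: 0.0
```

```bash
python3 - <<'E'
from h import *
from rig import sense
f=load("top0")
print(ray(f,[(243.3,222)],96),"plates", ray(f,[(195+126/4,170+112/4),(195+209/4,170+125/4),(195+297/4,170+140/4)],90))
s=sense();print(s["eef_pos"],s["tcp_rot"])
u=np.array([.9888,-.1494]);v=np.array([.1494,.9888]);c=np.array([497.3,366.2])
for y in(-56,0,56):print(c+33*u+y*v)
E
```

```text
[[473.47023826 370.01814026  96.        ]] plates [[535.21274098 414.86768616  90.        ]
 [527.52940141 360.74615437  90.        ]
 [518.59648371 303.38877067  90.        ]]
[461.27766018 357.57475962 186.93519513] [ 3.13322298  0.00790646 -0.15002315]
[521.564 305.897]
[529.9304 361.2698]
[538.2968 416.6426]
```

step_arm:
  motion:
    - {"claw": 50, "delta_pos": [4.3, -13.9, 15], "turn": 0}
    - {"claw": 50, "delta_pos": [0, 0, 30], "turn": 0}
    - {"claw": 50, "delta_pos": [0, 0, 30], "turn": 0}
    - {"claw": 50, "delta_pos": [0, 0, 20], "turn": 0}
    - {"claw": 50, "delta_pos": [0, 0, 12], "turn": 0}
    - {"claw": 50, "delta_pos": [0, 0, 5], "turn": 0}
    - {"claw": 50, "delta_pos": [0, 0, 0], "turn": 0}

```text
clock: 4.18
eef_pos: [471.3, 373.5, 82.1]
tcp_rot: [3.141, 0.0, -0.15]
contact_force: [-0.2, -0.2, 0.4]
opening: 0.581
grasp_force: 0.0
```

step_arm:
  motion:
    - {"claw": 50, "delta_pos": [-3.2, 3.3, 9], "turn": 0}
    - {"claw": 50, "delta_pos": [0, 0, 0], "turn": 0}
    - {"claw": 50, "delta_pos": [0, 0, 0], "turn": 0}

```text
clock: 4.43
eef_pos: [467.3, 370.7, 73.5]
tcp_rot: [-3.141, -0.0, -0.15]
contact_force: [-0.1, 0.4, 0.4]
opening: 0.584
grasp_force: 0.0
```

step_arm:
  motion:
    - {"claw": 5, "delta_pos": [0, 0, 0], "turn": 0}
    - {"claw": 5, "delta_pos": [0, 0, 0], "turn": 0}
    - {"claw": 5, "delta_pos": [0, 0, 0], "turn": 0}
    - {"claw": 5, "delta_pos": [0, 0, 0], "turn": 0}
    - {"claw": 5, "delta_pos": [0, 0, 0], "turn": 0}
    - {"claw": 5, "delta_pos": [0, 0, 0], "turn": 0}
    - {"claw": 5, "delta_pos": [0, 0, 0], "turn": 0}
    - {"claw": 5, "delta_pos": [0, 0, 0], "turn": 0}
  force: 70

```text
clock: 5.1
eef_pos: [467.7, 371.1, 73.6]
tcp_rot: [-3.141, -0.001, -0.15]
contact_force: [-0.7, -0.7, 6.1]
opening: 0.126
grasp_force: 68.3
```

step_arm:
  motion:
    - {"claw": 5, "delta_pos": [0, 0, -8], "turn": 0}
    - {"claw": 5, "delta_pos": [0, 0, -15], "turn": 0}
    - {"claw": 5, "delta_pos": [0, 0, -20], "turn": 0}
    - {"claw": 5, "delta_pos": [0, 0, -15], "turn": 0}
    - {"claw": 5, "delta_pos": [0, 0, 0], "turn": 0}

```text
clock: 5.52
eef_pos: [468.8, 371.9, 134.1]
tcp_rot: [-3.138, -0.003, -0.15]
contact_force: [0.7, -0.2, -0.8]
opening: 0.128
grasp_force: 68.3
```

step_arm:
  motion:
    - {"claw": 5, "delta_pos": [-10, 0, 0], "turn": 0}
    - {"claw": 5, "delta_pos": [-20, 0, 0], "turn": 0}
    - {"claw": 5, "delta_pos": [-20, 0, 0], "turn": 0}
    - {"claw": 5, "delta_pos": [-16, 0, 0], "turn": 0}
    - {"claw": 5, "delta_pos": [-6, 0, 0], "turn": 0}
    - {"claw": 5, "delta_pos": [0, 0, 0], "turn": 0}

```text
clock: 6.02
eef_pos: [394.3, 381.4, 130.2]
tcp_rot: [3.14, 0.001, -0.149]
contact_force: [0.2, 0.2, -1.2]
opening: 0.13
grasp_force: 68.3
```

```bash
python3 - <<'E'
from h import *
f=snap("top","top1");g=snap("scene","scene1")
a=cv2.resize(f["img"][170:270,195:365],(680,400),interpolation=cv2.INTER_CUBIC)
b=cv2.resize(g["img"][170:290,180:340],(680,510),interpolation=cv2.INTER_CUBIC)[:, :]
cv2.imwrite("pics/c2.png",cv2.resize(np.vstack([a,b])[:,:,::-1],None,fx=.65,fy=.65,interpolation=cv2.INTER_AREA))
E
```

```text
(no output)
```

View pics/c2.png

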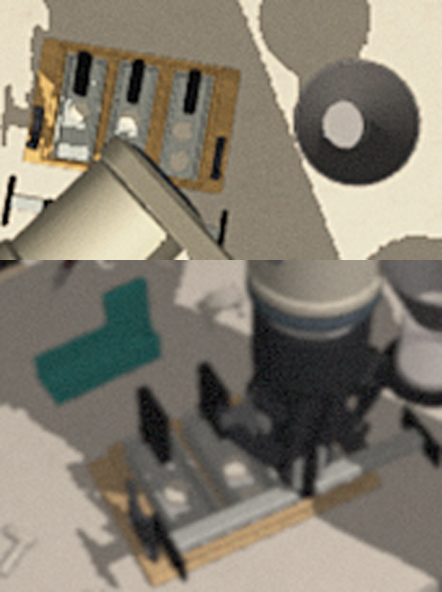

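The bar is held, and the pale offcuts now show in the bays. I'll lay the bar down in front of the rack.

step_arm:
  motion:
    - {"claw": 5, "delta_pos": [0, 0, 25], "turn": 0}
    - {"claw": 5, "delta_pos": [0, 0, 25], "turn": 0}
    - {"claw": 5, "delta_pos": [0, 0, 20], "turn": 0}
    - {"claw": 5, "delta_pos": [0, 0, 10], "turn": 0}
    - {"claw": 5, "delta_pos": [0, 0, 6], "turn": 0}
    - {"claw": 5, "delta_pos": [0, 0, 3], "turn": 0}
    - {"claw": 5, "delta_pos": [0, 0, 3], "turn": 0}
    - {"claw": 5, "delta_pos": [0, 0, 0], "turn": 0}

```text
clock: 6.78
eef_pos: [396.6, 381.8, 39.2]
tcp_rot: [-3.141, -0.001, -0.15]
contact_force: [0.1, -0.5, -1.1]
opening: 0.128
grasp_force: 68.2
```

step_arm:
  motion:
    - {"claw": 5, "delta_pos": [0, 0, 3], "turn": 0}
    - {"claw": 5, "delta_pos": [0, 0, 0], "turn": 0}
    - {"claw": 40, "delta_pos": [0, 0, 0], "turn": 0}
    - {"claw": 40, "delta_pos": [0, 0, 0], "turn": 0}
    - {"claw": 40, "delta_pos": [0, 0, 0], "turn": 0}
    - {"claw": 40, "delta_pos": [0, 0, 0], "turn": 0}
    - {"claw": 40, "delta_pos": [0, 0, -15], "turn": 0}
    - {"claw": 40, "delta_pos": [0, 0, -30], "turn": 0}

```text
clock: 7.45
eef_pos: [394.4, 379.9, 78.7]
tcp_rot: [3.137, 0.004, -0.15]
contact_force: [-0.1, 0.3, -0.2]
opening: 0.474
grasp_force: 0.0
```

step_arm:
  motion:
    - {"claw": 40, "delta_pos": [0, 0, -40], "turn": 0}
    - {"claw": 40, "delta_pos": [0, 0, -40], "turn": 0}
    - {"claw": 40, "delta_pos": [0, 0, -40], "turn": 0}
    - {"claw": 40, "delta_pos": [0, 35, -15], "turn": 0}
    - {"claw": 40, "delta_pos": [0, 38, -10], "turn": 0}
    - {"claw": 40, "delta_pos": [0, 40, 0], "turn": 0}
    - {"claw": 40, "delta_pos": [0, 40, 0], "turn": 0}
    - {"claw": 40, "delta_pos": [0, 40, 0], "turn": 0}

```text
clock: 8.12
eef_pos: [366.6, 189.2, 226.3]
tcp_rot: [-3.141, -0.001, -0.149]
contact_force: [0.6, -1.1, -0.2]
opening: 0.471
grasp_force: 0.0
```

step_arm:
  motion:
    - {"claw": 40, "delta_pos": [10, 40, 0], "turn": 0}
    - {"claw": 40, "delta_pos": [10, 40, 0], "turn": 0}
    - {"claw": 40, "delta_pos": [10, 40, 0], "turn": 0}
    - {"claw": 40, "delta_pos": [10, 40, 0], "turn": 0}
    - {"claw": 40, "delta_pos": [10, 40, 0], "turn": 0}
    - {"claw": 40, "delta_pos": [0, 0, 0], "turn": 0}

```text
clock: 8.62
eef_pos: [387.1, -20.7, 226.4]
tcp_rot: [3.139, -0.002, -0.156]
contact_force: [0.5, -0.4, 0.3]
opening: 0.467
grasp_force: 0.0
```

```bash
python3 - <<'E'
from h import *
f=snap("top","top2");g=snap("scene","scene2")
a=cv2.resize(f["img"][170:270,195:365],(680,400),interpolation=cv2.INTER_CUBIC)
b=cv2.resize(g["img"][170:290,180:340],(560,420),interpolation=cv2.INTER_CUBIC)[:180]
b=cv2.resize(g["img"][200:270,210:320],(680,433),interpolation=cv2.INTER_CUBIC)
cv2.imwrite("pics/c3.png",cv2.resize(np.vstack([a,b])[:,:,::-1],None,fx=.72,fy=.72,interpolation=cv2.INTER_AREA))
E
```

```text
(no output)
```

View pics/c3.png

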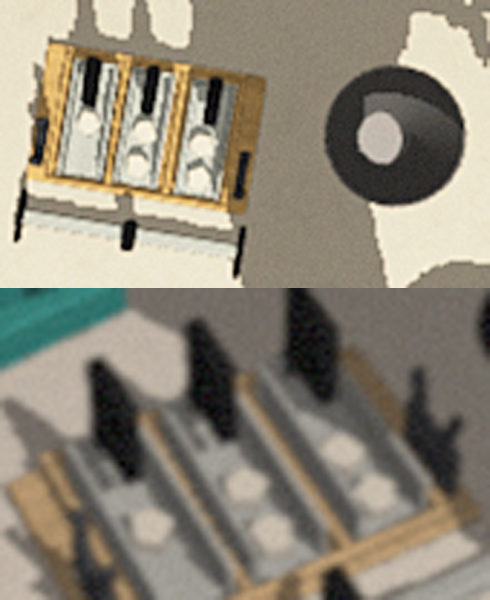

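Five offcuts are in the scoops: one in bay3 at (90,125), two in bay2 at (145,130) and (137,162), and two in bay1 at (202,143) and (200,170), all on the upper view. All three scoops therefore need emptying. The listed scoops are the aluminium ones in the rack, and the turquoise one lies outside it. The tool only turns about its own vertical axis, so I plan to shake the offcuts out of the open nose over the funnel. Scoop in bay1 first.

step_arm:
  motion:
    - {"claw": 36, "delta_pos": [8.3, -34.2, 0], "turn": 0}
    - {"claw": 36, "delta_pos": [8.3, -34.2, 0], "turn": 0}
    - {"claw": 36, "delta_pos": [8.3, -34.2, 0], "turn": 0}
    - {"claw": 36, "delta_pos": [8.3, -34.2, 0], "turn": 0}
    - {"claw": 36, "delta_pos": [8.3, -34.2, 0], "turn": 0}
    - {"claw": 36, "delta_pos": [8.3, -34.2, 0], "turn": 0}
    - {"claw": 36, "delta_pos": [8.3, -34.2, 0], "turn": 0}
    - {"claw": 36, "delta_pos": [8.3, -34.2, 0], "turn": 0}

```text
clock: 9.38
eef_pos: [492.4, 250.0, 225.8]
tcp_rot: [-3.141, 0.0, -0.147]
contact_force: [0.9, -0.0, -0.2]
opening: 0.42
grasp_force: 0.0
```

step_arm:
  motion:
    - {"claw": 36, "delta_pos": [8.3, -34.2, 0], "turn": 0}
    - {"claw": 36, "delta_pos": [8.3, -34.2, 0], "turn": 0}
    - {"claw": 36, "delta_pos": [0, 0, 30], "turn": 0}
    - {"claw": 36, "delta_pos": [0, 0, 40], "turn": 0}
    - {"claw": 36, "delta_pos": [0, 0, 25], "turn": 0}
    - {"claw": 36, "delta_pos": [0, 0, 10], "turn": 0}
    - {"claw": 36, "delta_pos": [0, 0, 0], "turn": 0}
    - {"claw": 36, "delta_pos": [0, 0, 0], "turn": 0}

```text
clock: 10.05
eef_pos: [519.6, 312.4, 121.5]
tcp_rot: [-3.141, 0.0, -0.149]
contact_force: [-0.8, -0.2, 1.0]
opening: 0.418
grasp_force: 0.0
```

step_arm:
  motion:
    - {"claw": 36, "delta_pos": [2, 7.2, 0], "turn": 0.0}
    - {"claw": 36, "delta_pos": [0, 0, 20], "turn": 0}
    - {"claw": 36, "delta_pos": [0, 0, 20], "turn": 0}
    - {"claw": 36, "delta_pos": [0, 0, 12], "turn": 0}
    - {"claw": 36, "delta_pos": [0, 0, 4], "turn": 0}
    - {"claw": 36, "delta_pos": [0, 0, 0], "turn": 0}
    - {"claw": 36, "delta_pos": [0, 0, 0], "turn": 0}

```text
clock: 10.63
eef_pos: [521.6, 304.0, 65.9]
tcp_rot: [-3.141, -0.001, -0.15]
contact_force: [-0.0, 0.5, 1.2]
opening: 0.424
grasp_force: 0.0
```

step_arm:
  motion:
    - {"claw": 5, "delta_pos": [0, 0, 0], "turn": 0}
    - {"claw": 5, "delta_pos": [0, 0, 0], "turn": 0}
    - {"claw": 5, "delta_pos": [0, 0, 0], "turn": 0}
    - {"claw": 5, "delta_pos": [0, 0, 0], "turn": 0}
    - {"claw": 5, "delta_pos": [0, 0, 0], "turn": 0}
    - {"claw": 5, "delta_pos": [0, 0, 0], "turn": 0}
  force: 100

```text
clock: 11.13
eef_pos: [521.3, 304.0, 65.5]
tcp_rot: [-3.141, -0.001, -0.15]
contact_force: [-0.4, -0.1, 6.2]
opening: 0.124
grasp_force: 98.0
```

step_arm:
  motion:
    - {"claw": 5, "delta_pos": [0, 0, -8], "turn": 0}
    - {"claw": 5, "delta_pos": [0, 0, -16], "turn": 0}
    - {"claw": 5, "delta_pos": [0, 0, -24], "turn": 0}
    - {"claw": 5, "delta_pos": [0, 0, -30], "turn": 0}
    - {"claw": 5, "delta_pos": [0, 0, -30], "turn": 0}
    - {"claw": 5, "delta_pos": [0, 0, -22], "turn": 0}
    - {"claw": 5, "delta_pos": [0, 0, -14], "turn": 0}
    - {"claw": 5, "delta_pos": [0, 0, -6], "turn": 0}

```text
clock: 11.8
eef_pos: [521.7, 304.2, 217.8]
tcp_rot: [-3.139, -0.003, -0.15]
contact_force: [0.8, -0.5, -0.3]
opening: 0.129
grasp_force: 97.9
```

step_arm:
  motion:
    - {"claw": 5, "delta_pos": [6, 5, 0], "turn": 0}
    - {"claw": 5, "delta_pos": [12, 10, 0], "turn": 0}
    - {"claw": 5, "delta_pos": [18, 14, 0], "turn": 0}
    - {"claw": 5, "delta_pos": [22, 16, 0], "turn": 0}
    - {"claw": 5, "delta_pos": [24, 16, 0], "turn": 0}
    - {"claw": 5, "delta_pos": [24, 16, 0], "turn": 0}
    - {"claw": 5, "delta_pos": [24, 16, 0], "turn": 0}
    - {"claw": 5, "delta_pos": [24, 16, 0], "turn": 0}

```text
clock: 12.47
eef_pos: [657.1, 171.0, 212.8]
tcp_rot: [3.14, 0.003, -0.15]
contact_force: [0.8, 1.2, -0.9]
opening: 0.128
grasp_force: 97.9
```

step_arm:
  motion:
    - {"claw": 5, "delta_pos": [20, 16, 0], "turn": 0}
    - {"claw": 5, "delta_pos": [16, 14, 0], "turn": 0}
    - {"claw": 5, "delta_pos": [12, 10, 0], "turn": 0}
    - {"claw": 5, "delta_pos": [6, 6, 0], "turn": 0}
    - {"claw": 5, "delta_pos": [0, 0, 0], "turn": 0}
    - {"claw": 5, "delta_pos": [0, 0, 0], "turn": 0}

```text
clock: 12.97
eef_pos: [702.8, 119.4, 214.1]
tcp_rot: [3.142, 0.001, -0.151]
contact_force: [-0.6, -0.3, -1.5]
opening: 0.125
grasp_force: 97.9
```

```bash
python3 - <<'E'
from h import *
f=snap("top","top3");g=snap("scene","scene3")
a=cv2.resize(f["img"][110:260,195:395],(600,450),interpolation=cv2.INTER_CUBIC)
b=cv2.resize(g["img"][90:240,240:390],(450,450),interpolation=cv2.INTER_CUBIC)
cv2.imwrite("pics/c4.png",cv2.resize(np.hstack([a,b])[:,:,::-1],None,fx=.76,fy=.76,interpolation=cv2.INTER_AREA))
E
```

View pics/c4.png

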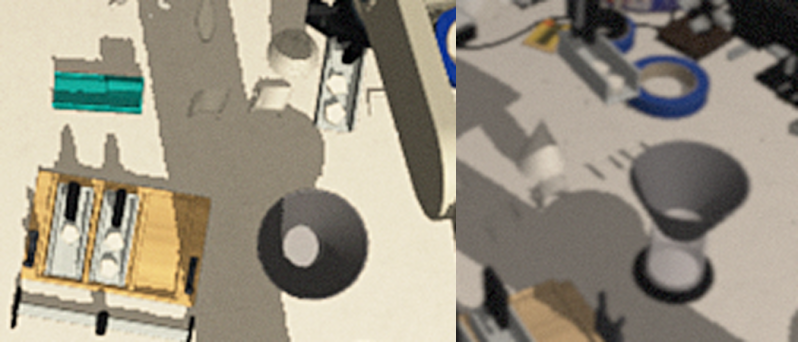

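The upper view shows the scoop held at (337,90), with its two offcuts near the nose. I'll run it forward over the funnel and then reverse sharply.

step_arm:
  motion:
    - {"claw": 5, "delta_pos": [-8, 0, 0], "turn": 0}
    - {"claw": 5, "delta_pos": [-18, 0, 0], "turn": 0}
    - {"claw": 5, "delta_pos": [-28, 0, 0], "turn": 0}
    - {"claw": 5, "delta_pos": [-36, 0, 0], "turn": 0}
    - {"claw": 5, "delta_pos": [-38, 0, 0], "turn": 0}
    - {"claw": 5, "delta_pos": [38, 0, 0], "turn": 0}
    - {"claw": 5, "delta_pos": [38, 0, 0], "turn": 0}
    - {"claw": 5, "delta_pos": [30, 0, 0], "turn": 0}

```text
clock: 13.73
eef_pos: [681.0, 123.6, 215.7]
tcp_rot: [-3.141, -0.001, -0.148]
contact_force: [1.3, 0.1, 1.0]
opening: 0.131
grasp_force: 71.4
```

step_arm:
  motion:
    - {"claw": 5, "delta_pos": [18, 0, 0], "turn": 0}
    - {"claw": 5, "delta_pos": [8, 0, 0], "turn": 0}
    - {"claw": 5, "delta_pos": [0, 0, 0], "turn": 0}

```text
clock: 13.98
eef_pos: [707.7, 119.2, 214.7]
tcp_rot: [-3.141, -0.0, -0.15]
contact_force: [-0.0, -0.8, -1.0]
opening: 0.126
grasp_force: 98.5
```

```bash
python3 - <<'E'
from h import *
f=snap("top","top4");g=snap("scene","scene4")
a=cv2.resize(f["img"][110:260,195:395],(600,450),interpolation=cv2.INTER_CUBIC)
b=cv2.resize(g["img"][90:240,240:390],(450,450),interpolation=cv2.INTER_CUBIC)
cv2.imwrite("pics/c5.png",cv2.resize(np.hstack([a,b])[:,:,::-1],None,fx=.76,fy=.76,interpolation=cv2.INTER_AREA))
E
```

```text
(no output)
```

View pics/c5.png

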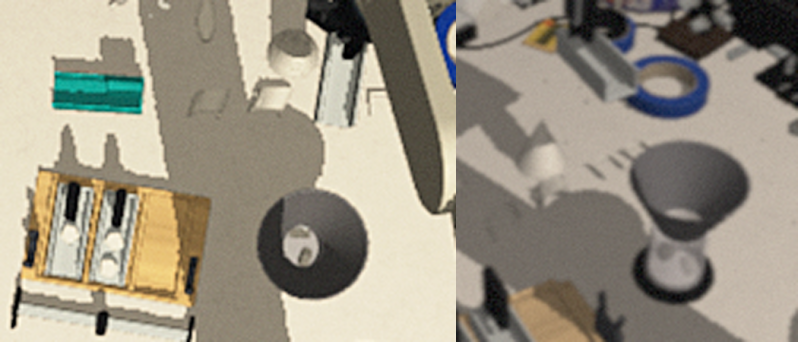

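Both offcuts are in the jar, visible through the neck at (302,245), and the scoop is empty. Back to bay1.

step_arm:
  motion:
    - {"claw": 5, "delta_pos": [-15, -11, 0], "turn": 0}
    - {"claw": 5, "delta_pos": [-30, -22, 0], "turn": 0}
    - {"claw": 5, "delta_pos": [-33, -24, 0], "turn": 0}
    - {"claw": 5, "delta_pos": [-33, -24, 0], "turn": 0}
    - {"claw": 5, "delta_pos": [-33, -24, 0], "turn": 0}
    - {"claw": 5, "delta_pos": [-33, -24, 0], "turn": 0}
    - {"claw": 5, "delta_pos": [-24, -17, 0], "turn": 0}
    - {"claw": 5, "delta_pos": [-11, -9, 0], "turn": 0}

```text
clock: 14.75
eef_pos: [516.4, 305.7, 215.2]
tcp_rot: [3.142, 0.002, -0.148]
contact_force: [0.2, -0.6, 0.0]
opening: 0.13
grasp_force: 98.7
```

step_arm:
  motion:
    - {"claw": 5, "delta_pos": [0, 0, 20], "turn": 0}
    - {"claw": 5, "delta_pos": [0, 0, 30], "turn": 0}
    - {"claw": 5, "delta_pos": [0, 0, 30], "turn": 0}
    - {"claw": 5, "delta_pos": [0, 0, 20], "turn": 0}
    - {"claw": 5, "delta_pos": [0, 0, 0], "turn": 0}
    - {"claw": 5, "delta_pos": [0, 0, 0], "turn": 0}

```text
clock: 15.25
eef_pos: [519.9, 303.2, 114.5]
tcp_rot: [3.14, 0.002, -0.15]
contact_force: [0.4, 0.5, -1.1]
opening: 0.128
grasp_force: 98.8
```

```bash
python3 - <<'E'
from h import *
f=snap("top","top5");g=snap("scene","scene5")
a=cv2.resize(f["img"][160:260,195:345],(600,400),interpolation=cv2.INTER_CUBIC)
b=cv2.resize(g["img"][170:290,180:340],(533,400),interpolation=cv2.INTER_CUBIC)
cv2.imwrite("pics/c6.png",cv2.resize(np.hstack([a,b])[:,:,::-1],None,fx=.7,fy=.7,interpolation=cv2.INTER_AREA))
E
```

```text
(no output)
```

View pics/c6.png

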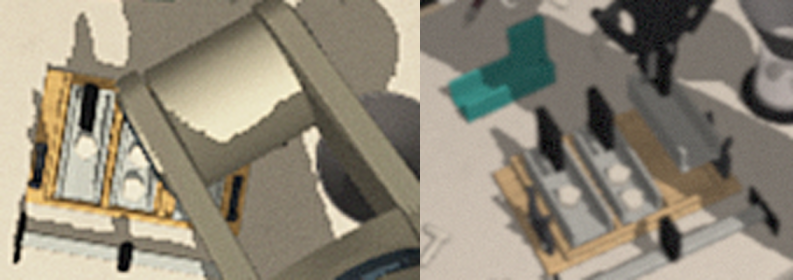

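The scoop hangs level over bay1, so I'll seat it.

step_arm:
  motion:
    - {"claw": 5, "delta_pos": [1.3, -1, 0], "turn": 0}
    - {"claw": 5, "delta_pos": [0, 0, 20], "turn": 0}
    - {"claw": 5, "delta_pos": [0, 0, 12], "turn": 0}
    - {"claw": 5, "delta_pos": [0, 0, 7], "turn": 0}
    - {"claw": 5, "delta_pos": [0, 0, 5], "turn": 0}
    - {"claw": 5, "delta_pos": [0, 0, 3], "turn": 0}
    - {"claw": 5, "delta_pos": [0, 0, 0], "turn": 0}

```text
clock: 15.93
eef_pos: [522.2, 304.5, 67.5]
tcp_rot: [3.141, 0.001, -0.15]
contact_force: [0.2, 0.4, -0.7]
opening: 0.125
grasp_force: 98.8
```

step_arm:
  motion:
    - {"claw": 5, "delta_pos": [0, 0, 2], "turn": 0}
    - {"claw": 5, "delta_pos": [0, 0, 0.5], "turn": 0}
    - {"claw": 5, "delta_pos": [0, 0, 0], "turn": 0}

```text
clock: 16.18
eef_pos: [522.6, 304.7, 65.7]
tcp_rot: [-3.141, -0.0, -0.15]
contact_force: [0.3, -0.3, -1.2]
opening: 0.131
grasp_force: 98.8
```

step_arm:
  motion:
    - {"claw": 36, "delta_pos": [0, 0, 0], "turn": 0}
    - {"claw": 36, "delta_pos": [0, 0, 0], "turn": 0}
    - {"claw": 36, "delta_pos": [0, 0, 0], "turn": 0}
    - {"claw": 36, "delta_pos": [0, 0, 0], "turn": 0}
    - {"claw": 36, "delta_pos": [0, 0, -15], "turn": 0}
    - {"claw": 36, "delta_pos": [0, 0, -25], "turn": 0}
    - {"claw": 36, "delta_pos": [0, 0, -20], "turn": 0}
    - {"claw": 36, "delta_pos": [0, -10, 0], "turn": 0}

```text
clock: 16.85
eef_pos: [525.6, 314.6, 129.3]
tcp_rot: [-3.139, -0.004, -0.151]
contact_force: [1.1, 0.5, -0.1]
opening: 0.423
grasp_force: 0.0
```

step_arm:
  motion:
    - {"claw": 36, "delta_pos": [0, -25, 0], "turn": 0}
    - {"claw": 36, "delta_pos": [0, -20, 0], "turn": 0}
    - {"claw": 36, "delta_pos": [0, 0, 0], "turn": 0}
    - {"claw": 36, "delta_pos": [0, 0, 0], "turn": 0}

```text
clock: 17.18
eef_pos: [530.4, 359.8, 124.8]
tcp_rot: [3.141, 0.0, -0.149]
contact_force: [1.1, -0.9, -0.5]
opening: 0.421
grasp_force: 0.0
```

```bash
python3 - <<'E'
from h import *
f=snap("top","top6");g=snap("scene","scene6")
a=cv2.resize(f["img"][160:260,195:345],(600,400),interpolation=cv2.INTER_CUBIC)
b=cv2.resize(g["img"][170:290,180:340],(533,400),interpolation=cv2.INTER_CUBIC)
cv2.imwrite("pics/c7.png",cv2.resize(np.hstack([a,b])[:,:,::-1],None,fx=.7,fy=.7,interpolation=cv2.INTER_AREA))
E
```

```text
(no output)
```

View pics/c7.png

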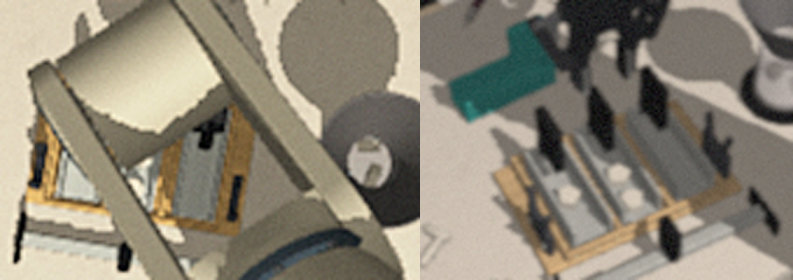

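Scoop 1 is seated in bay1, empty. Now bay2.

step_arm:
  motion:
    - {"claw": 36, "delta_pos": [-1, -1, 15], "turn": 0}
    - {"claw": 36, "delta_pos": [0, 0, 20], "turn": 0}
    - {"claw": 36, "delta_pos": [0, 0, 15], "turn": 0}
    - {"claw": 36, "delta_pos": [0, 0, 8], "turn": 0}
    - {"claw": 36, "delta_pos": [0, 0, 2], "turn": 0}
    - {"claw": 36, "delta_pos": [0, 0, 0], "turn": 0}
    - {"claw": 36, "delta_pos": [0, 0, 0], "turn": 0}

```text
clock: 17.87
eef_pos: [530.2, 360.1, 66.0]
tcp_rot: [-3.141, -0.001, -0.15]
contact_force: [-0.9, 0.1, 0.4]
opening: 0.428
grasp_force: 0.0
```

step_arm:
  motion:
    - {"claw": 5, "delta_pos": [0, 0, 0], "turn": 0}
    - {"claw": 5, "delta_pos": [0, 0, 0], "turn": 0}
    - {"claw": 5, "delta_pos": [0, 0, 0], "turn": 0}
    - {"claw": 5, "delta_pos": [0, 0, 0], "turn": 0}
    - {"claw": 5, "delta_pos": [0, 0, 0], "turn": 0}
    - {"claw": 5, "delta_pos": [0, 0, 0], "turn": 0}
  force: 100

```text
clock: 18.37
eef_pos: [529.8, 360.1, 65.7]
tcp_rot: [-3.141, -0.0, -0.15]
contact_force: [-0.9, -0.3, 1.6]
opening: 0.124
grasp_force: 97.4
```

step_arm:
  motion:
    - {"claw": 5, "delta_pos": [0, 0, -8], "turn": 0}
    - {"claw": 5, "delta_pos": [0, 0, -16], "turn": 0}
    - {"claw": 5, "delta_pos": [0, 0, -24], "turn": 0}
    - {"claw": 5, "delta_pos": [0, 0, -30], "turn": 0}
    - {"claw": 5, "delta_pos": [0, 0, -30], "turn": 0}
    - {"claw": 5, "delta_pos": [0, 0, -22], "turn": 0}
    - {"claw": 5, "delta_pos": [0, 0, -12], "turn": 0}
    - {"claw": 5, "delta_pos": [0, 0, -5], "turn": 0}

```text
clock: 19.03
eef_pos: [530.5, 360.6, 214.9]
tcp_rot: [-3.139, -0.002, -0.15]
contact_force: [0.0, 0.3, -1.5]
opening: 0.125
grasp_force: 97.4
```

step_arm:
  motion:
    - {"claw": 5, "delta_pos": [6, 6, 0], "turn": 0}
    - {"claw": 5, "delta_pos": [12, 12, 0], "turn": 0}
    - {"claw": 5, "delta_pos": [18, 18, 0], "turn": 0}
    - {"claw": 5, "delta_pos": [22, 22, 0], "turn": 0}
    - {"claw": 5, "delta_pos": [24, 25, 0], "turn": 0}
    - {"claw": 5, "delta_pos": [24, 25, 0], "turn": 0}
    - {"claw": 5, "delta_pos": [24, 25, 0], "turn": 0}
    - {"claw": 5, "delta_pos": [24, 25, 0], "turn": 0}

```text
clock: 19.7
eef_pos: [658.3, 178.4, 209.9]
tcp_rot: [3.14, 0.003, -0.15]
contact_force: [0.0, 0.5, -0.5]
opening: 0.125
grasp_force: 97.4
```

step_arm:
  motion:
    - {"claw": 5, "delta_pos": [20, 22, 0], "turn": 0}
    - {"claw": 5, "delta_pos": [16, 16, 0], "turn": 0}
    - {"claw": 5, "delta_pos": [10, 11, 0], "turn": 0}
    - {"claw": 5, "delta_pos": [6, 7, 0], "turn": 0}
    - {"claw": 5, "delta_pos": [0, 0, 0], "turn": 0}
    - {"claw": 5, "delta_pos": [0, 0, 0], "turn": 0}

```text
clock: 20.2
eef_pos: [700.7, 118.0, 211.5]
tcp_rot: [3.142, 0.002, -0.151]
contact_force: [-0.2, 0.2, -1.3]
opening: 0.126
grasp_force: 97.4
```

```bash
python3 - <<'E'
from h import *
def lay(t):
    f=load("top"+t);return cv2.resize(f["img"][110:260,195:395],(480,360),interpolation=cv2.INTER_CUBIC)
snap("top","top7")
f=load("top7")
# white blobs inside the scoop: nose end
k=f["img"][115:175,315:365].min(2);m=(k>185).astype(np.uint8)
n,l,s,c=cv2.connectedComponentsWithStats(m)
for i in range(1,n):
    if s[i,4]>8: 
        p=c[i]+[315,115];w=ray(f,p,166)[0];print(s[i],w.round(1),"u",.9888*w[0]-.1494*w[1],"v",-.1494*w[0]-.9888*w[1])
from rig import sense;print(sense()["eef_pos"])
E
```

```text
[  0   8  23  39 378] [662.6 165.8 166. ] u 630.408734127487 v -262.9244870365953
[24 18  6  9 32] [686.9 128.5 166. ] u 659.9962651431777 v -229.65861225310584
[ 20  19  30  41 583] [626.5 103.2 166. ] u 604.0746400698756 v -195.63194616878474
[25 25  9 11 61] [663.9 121.8 166. ] u 638.2388001403776 v -219.64605636258779
[700.56593005 118.52265675 211.77300913]
```

step_arm:
  motion:
    - {"claw": 5, "delta_pos": [-8, 0, 0], "turn": 0}
    - {"claw": 5, "delta_pos": [-18, 0, 0], "turn": 0}
    - {"claw": 5, "delta_pos": [-28, 0, 0], "turn": 0}
    - {"claw": 5, "delta_pos": [-36, 0, 0], "turn": 0}
    - {"claw": 5, "delta_pos": [-38, 0, 0], "turn": 0}
    - {"claw": 5, "delta_pos": [38, 0, 0], "turn": 0}
    - {"claw": 5, "delta_pos": [38, 0, 0], "turn": 0}
    - {"claw": 5, "delta_pos": [30, 0, 0], "turn": 0}

```text
clock: 20.92
eef_pos: [678.9, 122.2, 213.1]
tcp_rot: [-3.141, -0.001, -0.148]
contact_force: [0.9, 0.5, 1.0]
opening: 0.13
grasp_force: 97.6
```

step_arm:
  motion:
    - {"claw": 5, "delta_pos": [18, 0, 0], "turn": 0}
    - {"claw": 5, "delta_pos": [8, 0, 0], "turn": 0}
    - {"claw": 5, "delta_pos": [0, 0, 0], "turn": 0}

```text
clock: 21.17
eef_pos: [705.6, 117.8, 212.2]
tcp_rot: [-3.141, -0.0, -0.15]
contact_force: [-0.7, -0.2, -0.5]
opening: 0.126
grasp_force: 97.6
```

```bash
python3 - <<'E'
from h import *
f=snap("top","top8");g=snap("scene","scene8");e=load("top7")
r=lambda f:cv2.resize(f["img"][110:260,195:395],(480,360),interpolation=cv2.INTER_CUBIC)
b=cv2.resize(g["img"][90:240,240:390],(360,360),interpolation=cv2.INTER_CUBIC)
cv2.imwrite("pics/c8.png",cv2.resize(np.hstack([r(e)[:,200:],r(f),b])[:,:,::-1],None,fx=.71,fy=.71,interpolation=cv2.INTER_AREA))
E
```

```text
(no output)
```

View pics/c8.png

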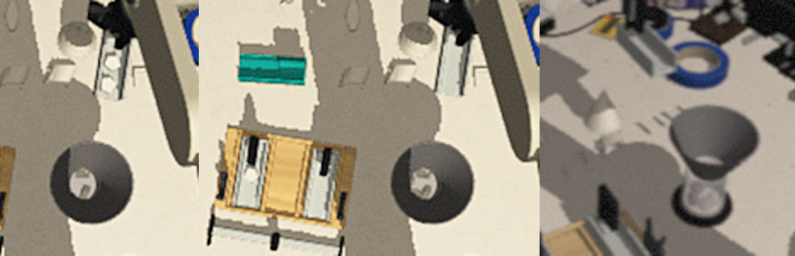

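Scoop 2 is empty and nothing lies beside the jar. Back to bay2.

step_arm:
  motion:
    - {"claw": 5, "delta_pos": [-10, -10, 0], "turn": 0}
    - {"claw": 5, "delta_pos": [-20, -20, 0], "turn": 0}
    - {"claw": 5, "delta_pos": [-25, -26, 0], "turn": 0}
    - {"claw": 5, "delta_pos": [-28, -28, 0], "turn": 0}
    - {"claw": 5, "delta_pos": [-28, -28, 0], "turn": 0}
    - {"claw": 5, "delta_pos": [-28, -28, 0], "turn": 0}
    - {"claw": 5, "delta_pos": [-28, -28, 0], "turn": 0}
    - {"claw": 5, "delta_pos": [-22, -23, 0], "turn": 0}

```text
clock: 21.93
eef_pos: [543.0, 336.4, 212.8]
tcp_rot: [-3.141, 0.001, -0.149]
contact_force: [0.4, 0.7, -0.3]
opening: 0.124
grasp_force: 97.6
```

step_arm:
  motion:
    - {"claw": 5, "delta_pos": [-14, -14, 0], "turn": 0}
    - {"claw": 5, "delta_pos": [-7, -8, 0], "turn": 0}
    - {"claw": 5, "delta_pos": [0, 0, 20], "turn": 0}
    - {"claw": 5, "delta_pos": [0, 0, 30], "turn": 0}
    - {"claw": 5, "delta_pos": [0, 0, 30], "turn": 0}
    - {"claw": 5, "delta_pos": [0, 0, 15], "turn": 0}
    - {"claw": 5, "delta_pos": [0, 0, 0], "turn": 0}
    - {"claw": 5, "delta_pos": [0, 0, 0], "turn": 0}

```text
clock: 22.6
eef_pos: [528.7, 358.5, 117.1]
tcp_rot: [3.14, 0.001, -0.15]
contact_force: [0.1, 0.3, 0.2]
opening: 0.132
grasp_force: 97.7
```

step_arm:
  motion:
    - {"claw": 5, "delta_pos": [0.9, -1.7, 0], "turn": 0}
    - {"claw": 5, "delta_pos": [0, 0, 20], "turn": 0}
    - {"claw": 5, "delta_pos": [0, 0, 14], "turn": 0}
    - {"claw": 5, "delta_pos": [0, 0, 8], "turn": 0}
    - {"claw": 5, "delta_pos": [0, 0, 5], "turn": 0}
    - {"claw": 5, "delta_pos": [0, 0, 3], "turn": 0}
    - {"claw": 5, "delta_pos": [0, 0, 1], "turn": 0}
    - {"claw": 5, "delta_pos": [0, 0, 0], "turn": 0}

```text
clock: 23.27
eef_pos: [530.9, 360.7, 66.6]
tcp_rot: [-3.141, -0.0, -0.15]
contact_force: [-0.3, 0.3, -1.0]
opening: 0.13
grasp_force: 97.7
```

Seated. I'll release it and move to bay3, whose plate is at (537.8, 416.0).

step_arm:
  motion:
    - {"claw": 36, "delta_pos": [0, 0, 0.7], "turn": 0}
    - {"claw": 36, "delta_pos": [0, 0, 0], "turn": 0}
    - {"claw": 36, "delta_pos": [0, 0, 0], "turn": 0}
    - {"claw": 36, "delta_pos": [0, 0, 0], "turn": 0}
    - {"claw": 36, "delta_pos": [0, 0, -15], "turn": 0}
    - {"claw": 36, "delta_pos": [0, 0, -25], "turn": 0}
    - {"claw": 36, "delta_pos": [0, 0, -20], "turn": 0}
    - {"claw": 36, "delta_pos": [0, -10, 0], "turn": 0}

```text
clock: 23.93
eef_pos: [534.1, 370.8, 130.0]
tcp_rot: [-3.138, -0.004, -0.151]
contact_force: [1.3, 0.5, 0.0]
opening: 0.421
grasp_force: 0.0
```

step_arm:
  motion:
    - {"claw": 36, "delta_pos": [0, -25, 0], "turn": 0}
    - {"claw": 36, "delta_pos": [0, -20, 0], "turn": 0}
    - {"claw": 36, "delta_pos": [0, 0, 0], "turn": 0}
    - {"claw": 36, "delta_pos": [0, 0, 0], "turn": 0}

```text
clock: 24.27
eef_pos: [538.7, 415.9, 125.2]
tcp_rot: [3.141, 0.0, -0.149]
contact_force: [-0.1, -0.7, 0.6]
opening: 0.421
grasp_force: 0.0
```

step_arm:
  motion:
    - {"claw": 36, "delta_pos": [-1, -0.5, 15], "turn": 0}
    - {"claw": 36, "delta_pos": [0, 0, 20], "turn": 0}
    - {"claw": 36, "delta_pos": [0, 0, 15], "turn": 0}
    - {"claw": 36, "delta_pos": [0, 0, 8], "turn": 0}
    - {"claw": 36, "delta_pos": [0, 0, 2], "turn": 0}
    - {"claw": 36, "delta_pos": [0, 0, 0], "turn": 0}
    - {"claw": 36, "delta_pos": [0, 0, 0], "turn": 0}

```text
clock: 24.85
eef_pos: [538.4, 415.7, 66.3]
tcp_rot: [-3.141, -0.0, -0.15]
contact_force: [-0.3, -0.1, 0.0]
opening: 0.42
grasp_force: 0.0
```

step_arm:
  motion:
    - {"claw": 5, "delta_pos": [0, 0, 0], "turn": 0}
    - {"claw": 5, "delta_pos": [0, 0, 0], "turn": 0}
    - {"claw": 5, "delta_pos": [0, 0, 0], "turn": 0}
    - {"claw": 5, "delta_pos": [0, 0, 0], "turn": 0}
    - {"claw": 5, "delta_pos": [0, 0, 0], "turn": 0}
    - {"claw": 5, "delta_pos": [0, 0, 0], "turn": 0}
  force: 100

```text
clock: 25.35
eef_pos: [538.5, 416.0, 66.5]
tcp_rot: [-3.141, -0.001, -0.15]
contact_force: [-1.1, -0.2, 5.0]
opening: 0.127
grasp_force: 98.0
```

step_arm:
  motion:
    - {"claw": 5, "delta_pos": [0, 0, -8], "turn": 0}
    - {"claw": 5, "delta_pos": [0, 0, -16], "turn": 0}
    - {"claw": 5, "delta_pos": [0, 0, -24], "turn": 0}
    - {"claw": 5, "delta_pos": [0, 0, -30], "turn": 0}
    - {"claw": 5, "delta_pos": [0, 0, -30], "turn": 0}
    - {"claw": 5, "delta_pos": [0, 0, -22], "turn": 0}
    - {"claw": 5, "delta_pos": [0, 0, -12], "turn": 0}
    - {"claw": 5, "delta_pos": [0, 0, -5], "turn": 0}

```text
clock: 26.02
eef_pos: [538.7, 416.1, 215.1]
tcp_rot: [-3.139, -0.002, -0.15]
contact_force: [0.3, 0.6, -1.1]
opening: 0.126
grasp_force: 97.3
```

step_arm:
  motion:
    - {"claw": 5, "delta_pos": [5, 6, 0], "turn": 0}
    - {"claw": 5, "delta_pos": [10, 13, 0], "turn": 0}
    - {"claw": 5, "delta_pos": [14, 20, 0], "turn": 0}
    - {"claw": 5, "delta_pos": [16, 24, 0], "turn": 0}
    - {"claw": 5, "delta_pos": [18, 25, 0], "turn": 0}
    - {"claw": 5, "delta_pos": [20, 25, 0], "turn": 0}
    - {"claw": 5, "delta_pos": [20, 25, 0], "turn": 0}
    - {"claw": 5, "delta_pos": [20, 25, 0], "turn": 0}

```text
clock: 26.68
eef_pos: [635.2, 232.8, 210.3]
tcp_rot: [3.14, 0.003, -0.151]
contact_force: [1.0, 0.3, -1.2]
opening: 0.13
grasp_force: 97.4
```

step_arm:
  motion:
    - {"claw": 5, "delta_pos": [20, 25, 0], "turn": 0}
    - {"claw": 5, "delta_pos": [18, 25, 0], "turn": 0}
    - {"claw": 5, "delta_pos": [16, 23, 0], "turn": 0}
    - {"claw": 5, "delta_pos": [14, 18, 0], "turn": 0}
    - {"claw": 5, "delta_pos": [9, 11, 0], "turn": 0}
    - {"claw": 5, "delta_pos": [5, 5, 0], "turn": 0}
    - {"claw": 5, "delta_pos": [0, 0, 0], "turn": 0}
    - {"claw": 5, "delta_pos": [0, 0, 0], "turn": 0}

```text
clock: 27.35
eef_pos: [699.8, 118.2, 211.8]
tcp_rot: [3.142, 0.001, -0.151]
contact_force: [0.4, 0.3, -1.2]
opening: 0.124
grasp_force: 97.4
```

```bash
python3 - <<'E'
from h import *
snap("top","top9");f=load("top9")
k=f["img"][115:175,315:365].min(2);m=(k>185).astype(np.uint8)
n,l,s,c=cv2.connectedComponentsWithStats(m)
for i in range(1,n):
    if s[i,4]>8: 
        p=c[i]+[315,115];w=ray(f,p,166)[0];print(s[i],"u",.9888*w[0]-.1494*w[1],"v",-.1494*w[0]-.9888*w[1])
E
```

```text
[  0   9  23  38 369] u 629.8502507283123 v -263.32528880222554
[25 19  5  7 25] u 660.2179033717666 v -228.8436732776121
[ 20  19  30  41 672] u 606.3891525201641 v -199.73706106266349
```

step_arm:
  motion:
    - {"claw": 5, "delta_pos": [-8, 0, 0], "turn": 0}
    - {"claw": 5, "delta_pos": [-18, 0, 0], "turn": 0}
    - {"claw": 5, "delta_pos": [-27, 0, 0], "turn": 0}
    - {"claw": 5, "delta_pos": [-36, 0, 0], "turn": 0}
    - {"claw": 5, "delta_pos": [-40, 0, 0], "turn": 0}
    - {"claw": 5, "delta_pos": [40, 0, 0], "turn": 0}
    - {"claw": 5, "delta_pos": [40, 0, 0], "turn": 0}
    - {"claw": 5, "delta_pos": [30, 0, 0], "turn": 0}

```text
clock: 28.07
eef_pos: [681.0, 122.1, 213.3]
tcp_rot: [-3.141, -0.001, -0.148]
contact_force: [0.9, 0.9, 0.3]
opening: 0.125
grasp_force: 97.5
```

step_arm:
  motion:
    - {"claw": 5, "delta_pos": [18, 0, 0], "turn": 0}
    - {"claw": 5, "delta_pos": [8, 0, 0], "turn": 0}
    - {"claw": 5, "delta_pos": [0, 0, 0], "turn": 0}

```text
clock: 28.32
eef_pos: [707.6, 117.7, 212.4]
tcp_rot: [-3.141, 0.0, -0.15]
contact_force: [0.1, -0.1, -1.1]
opening: 0.13
grasp_force: 97.5
```

```bash
python3 - <<'E'
from h import *
f=snap("top","top10");g=snap("scene","scene10");e=load("top9")
r=lambda f:cv2.resize(f["img"][110:260,195:395],(480,360),interpolation=cv2.INTER_CUBIC)
b=cv2.resize(g["img"][90:240,240:390],(360,360),interpolation=cv2.INTER_CUBIC)
cv2.imwrite("pics/c9.png",cv2.resize(np.hstack([r(e)[:,200:],r(f),b])[:,:,::-1],None,fx=.71,fy=.71,interpolation=cv2.INTER_AREA))
E
```

```text
(no output)
```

View pics/c9.png

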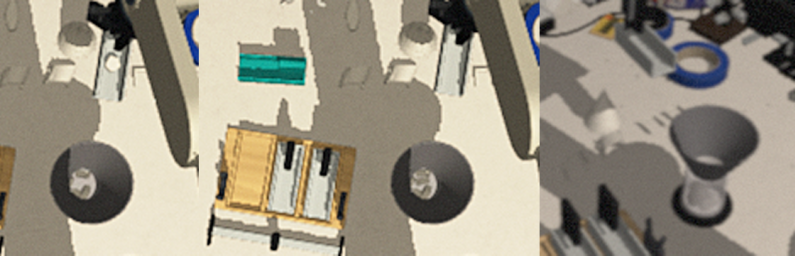

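All scoops are emptied. Scoop 3 goes back to bay3.

step_arm:
  motion:
    - {"claw": 5, "delta_pos": [-9, -10, 0], "turn": 0}
    - {"claw": 5, "delta_pos": [-16, -20, 0], "turn": 0}
    - {"claw": 5, "delta_pos": [-20, -25, 0], "turn": 0}
    - {"claw": 5, "delta_pos": [-21, -27, 0], "turn": 0}
    - {"claw": 5, "delta_pos": [-21, -27, 0], "turn": 0}
    - {"claw": 5, "delta_pos": [-21, -27, 0], "turn": 0}
    - {"claw": 5, "delta_pos": [-21, -27, 0], "turn": 0}
    - {"claw": 5, "delta_pos": [-21, -27, 0], "turn": 0}

```text
clock: 29.08
eef_pos: [584.4, 329.1, 213.1]
tcp_rot: [-3.141, 0.001, -0.15]
contact_force: [0.5, 0.3, 0.3]
opening: 0.127
grasp_force: 97.5
```

step_arm:
  motion:
    - {"claw": 5, "delta_pos": [-20, -26, 0], "turn": 0}
    - {"claw": 5, "delta_pos": [-18, -24, 0], "turn": 0}
    - {"claw": 5, "delta_pos": [-15, -19, 0], "turn": 0}
    - {"claw": 5, "delta_pos": [-8, -11, 0], "turn": 0}
    - {"claw": 5, "delta_pos": [0, 0, 25], "turn": 0}
    - {"claw": 5, "delta_pos": [0, 0, 35], "turn": 0}
    - {"claw": 5, "delta_pos": [0, 0, 25], "turn": 0}
    - {"claw": 5, "delta_pos": [0, 0, 10], "turn": 0}

```text
clock: 29.75
eef_pos: [536.1, 413.9, 114.0]
tcp_rot: [3.137, 0.004, -0.15]
contact_force: [-0.4, 0.0, -1.6]
opening: 0.128
grasp_force: 97.6
```

step_arm:
  motion:
    - {"claw": 5, "delta_pos": [0, 0, 0], "turn": 0}
    - {"claw": 5, "delta_pos": [0, 0, 0], "turn": 0}

```text
clock: 29.92
eef_pos: [539.0, 415.5, 118.3]
tcp_rot: [3.142, 0.0, -0.15]
contact_force: [0.4, -0.7, -0.1]
opening: 0.128
grasp_force: 97.6
```

step_arm:
  motion:
    - {"claw": 5, "delta_pos": [-0.5, -0.4, 0], "turn": 0}
    - {"claw": 5, "delta_pos": [0, 0, 20], "turn": 0}
    - {"claw": 5, "delta_pos": [0, 0, 14], "turn": 0}
    - {"claw": 5, "delta_pos": [0, 0, 8], "turn": 0}
    - {"claw": 5, "delta_pos": [0, 0, 5], "turn": 0}
    - {"claw": 5, "delta_pos": [0, 0, 3], "turn": 0}
    - {"claw": 5, "delta_pos": [0, 0, 1.5], "turn": 0}
    - {"claw": 5, "delta_pos": [0, 0, 0], "turn": 0}

```text
clock: 30.58
eef_pos: [538.8, 416.1, 66.7]
tcp_rot: [-3.141, -0.0, -0.15]
contact_force: [-0.4, 0.5, -1.2]
opening: 0.127
grasp_force: 97.5
```

step_arm:
  motion:
    - {"claw": 36, "delta_pos": [0, 0, 0], "turn": 0}
    - {"claw": 36, "delta_pos": [0, 0, 0], "turn": 0}
    - {"claw": 36, "delta_pos": [0, 0, 0], "turn": 0}
    - {"claw": 36, "delta_pos": [0, 0, 0], "turn": 0}
    - {"claw": 36, "delta_pos": [0, 0, -15], "turn": 0}
    - {"claw": 36, "delta_pos": [0, 0, -30], "turn": 0}
    - {"claw": 36, "delta_pos": [0, 0, -40], "turn": 0}
    - {"claw": 36, "delta_pos": [0, 0, -40], "turn": 0}

```text
clock: 31.25
eef_pos: [538.0, 415.6, 192.9]
tcp_rot: [3.141, 0.001, -0.15]
contact_force: [0.3, 0.9, -0.6]
opening: 0.426
grasp_force: 0.0
```

step_arm:
  motion:
    - {"claw": 36, "delta_pos": [0, 20, -30], "turn": 0}
    - {"claw": 36, "delta_pos": [0, 38, 0], "turn": 0}
    - {"claw": 36, "delta_pos": [0, 38, 0], "turn": 0}
    - {"claw": 36, "delta_pos": [0, 38, 0], "turn": 0}
    - {"claw": 36, "delta_pos": [0, 38, 0], "turn": 0}
    - {"claw": 36, "delta_pos": [-5, 38, 0], "turn": 0}
    - {"claw": 36, "delta_pos": [-10, 38, 0], "turn": 0}
    - {"claw": 36, "delta_pos": [-10, 38, 0], "turn": 0}

```text
clock: 31.92
eef_pos: [470.5, 135.4, 222.3]
tcp_rot: [-3.141, -0.001, -0.15]
contact_force: [0.9, -1.6, 0.3]
opening: 0.425
grasp_force: 0.0
```

step_arm:
  motion:
    - {"claw": 36, "delta_pos": [-15, 38, 0], "turn": 0}
    - {"claw": 36, "delta_pos": [-15, 38, 0], "turn": 0}
    - {"claw": 36, "delta_pos": [-15, 30, 0], "turn": 0}
    - {"claw": 36, "delta_pos": [-10, 20, 0], "turn": 0}
    - {"claw": 36, "delta_pos": [0, 0, 0], "turn": 0}

```text
clock: 32.33
eef_pos: [395.1, 18.1, 222.0]
tcp_rot: [3.141, 0.0, -0.152]
contact_force: [-0.4, -0.3, -0.7]
opening: 0.42
grasp_force: 0.0
```

```bash
python3 - <<'E'
from h import *
f=snap("top","top11");g=snap("scene","scene11")
a=cv2.resize(f["img"][165:265,195:365],(680,400),interpolation=cv2.INTER_CUBIC)
b=cv2.resize(g["img"][140:290,200:385],(493,400),interpolation=cv2.INTER_CUBIC)
cv2.imwrite("pics/c10.png",cv2.resize(np.hstack([a,b])[:,:,::-1],None,fx=.68,fy=.68,interpolation=cv2.INTER_AREA))
E
```

```text
(no output)
```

View pics/c10.png

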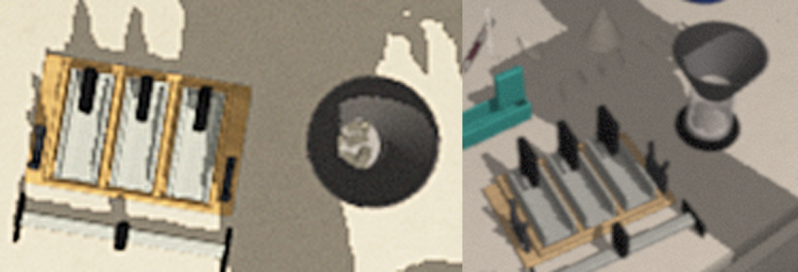

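All three scoops are seated and empty. The jar holds the pieces, seen at (357,140), and the bar lies in front with its grip plate at (121,236). I'll measure the bar.

```bash
python3 - <<'E'
from h import *
for t in("top2","top11"):
    f=load(t);k=f["img"][165:265,190:285].max(2)
    m=(k<55).astype(np.uint8);n,l,s,c=cv2.connectedComponentsWithStats(m)
    for i in range(1,n):
        if s[i,4]>8 and c[i][1]>50:
            p=c[i]+[190,165];print(t,s[i],p.round(1),ray(f,p,45)[0].round(1),ray(f,p,14)[0].round(1))
E
```

```text
top2 [16 47  6 15 33] [208.5 219.7] [478.9 464.6  45. ] [479.3 467.4  14. ]
top2 [86 58  5 16 41] [278.3 230.7] [452.  276.8  45. ] [451.8 275.1  14. ]
top2 [10 71  4 18 28] [201.6 244.4] [412.6 481.6  45. ] [411.5 484.9  14. ]
top2 [47 82  6 10 39] [239.2 251.2] [396.2 380.7  45. ] [394.7 381.6  14. ]
top2 [86 84  4 16 23] [277.7 256.3] [383.9 277.6  45. ] [382.1 276.   14. ]
top11 [16 47  6 15 34] [208.5 219.7] [478.9 464.6  45. ] [479.4 467.5  14. ]
top11 [86 58  5 16 42] [278.3 230.9] [451.5 276.9  45. ] [451.4 275.3  14. ]
top11 [10 71  4 18 27] [201.6 244.2] [413.2 481.5  45. ] [412.1 484.8  14. ]
top11 [47 82  6 10 38] [239.3 251.1] [396.4 380.6  45. ] [394.9 381.4  14. ]
top11 [86 84  4 16 22] [277.7 256.9] [382.5 277.7  45. ] [380.6 276.1  14. ]
```

The bar was not moved. I'll fetch it.

step_arm:
  motion:
    - {"claw": 45, "delta_pos": [-5.3, -35.9, 0], "turn": 0}
    - {"claw": 45, "delta_pos": [-5.3, -35.9, 0], "turn": 0}
    - {"claw": 45, "delta_pos": [-5.3, -35.9, 0], "turn": 0}
    - {"claw": 45, "delta_pos": [-5.3, -35.9, 0], "turn": 0}
    - {"claw": 45, "delta_pos": [-5.3, -35.9, 0], "turn": 0}
    - {"claw": 45, "delta_pos": [-5.3, -35.9, 0], "turn": 0}
    - {"claw": 45, "delta_pos": [-5.3, -35.9, 0], "turn": 0}
    - {"claw": 45, "delta_pos": [-5.3, -35.9, 0], "turn": 0}

```text
clock: 33.1
eef_pos: [398.7, 314.4, 221.7]
tcp_rot: [-3.141, -0.001, -0.149]
contact_force: [1.1, -0.3, 0.2]
opening: 0.525
grasp_force: 0.0
```

step_arm:
  motion:
    - {"claw": 45, "delta_pos": [-5.3, -35.9, 10], "turn": 0}
    - {"claw": 45, "delta_pos": [-5.3, -35.9, 20], "turn": 0}
    - {"claw": 45, "delta_pos": [0, 0, 35], "turn": 0}
    - {"claw": 45, "delta_pos": [0, 0, 30], "turn": 0}
    - {"claw": 45, "delta_pos": [0, 0, 15], "turn": 0}
    - {"claw": 45, "delta_pos": [0, 0, 0], "turn": 0}
    - {"claw": 45, "delta_pos": [0, 0, 0], "turn": 0}

```text
clock: 33.68
eef_pos: [398.8, 384.4, 110.9]
tcp_rot: [3.141, 0.001, -0.149]
contact_force: [0.2, -0.5, 0.7]
opening: 0.524
grasp_force: 0.0
```

step_arm:
  motion:
    - {"claw": 45, "delta_pos": [-1.7, 3.4, 15], "turn": 0}
    - {"claw": 45, "delta_pos": [0, 0, 25], "turn": 0}
    - {"claw": 45, "delta_pos": [0, 0, 20], "turn": 0}
    - {"claw": 45, "delta_pos": [0, 0, 10], "turn": 0}
    - {"claw": 45, "delta_pos": [0, 0, 4], "turn": 0}
    - {"claw": 45, "delta_pos": [0, 0, 0], "turn": 0}
    - {"claw": 45, "delta_pos": [0, 0, 0], "turn": 0}

```text
clock: 34.27
eef_pos: [397.7, 381.2, 38.4]
tcp_rot: [-3.14, -0.001, -0.15]
contact_force: [1.0, -0.3, 0.4]
opening: 0.526
grasp_force: 0.0
```

step_arm:
  motion:
    - {"claw": 5, "delta_pos": [0, 0, 0], "turn": 0}
    - {"claw": 5, "delta_pos": [0, 0, 0], "turn": 0}
    - {"claw": 5, "delta_pos": [0, 0, 0], "turn": 0}
    - {"claw": 5, "delta_pos": [0, 0, 0], "turn": 0}
    - {"claw": 5, "delta_pos": [0, 0, 0], "turn": 0}
    - {"claw": 5, "delta_pos": [0, 0, 0], "turn": 0}
    - {"claw": 5, "delta_pos": [0, 0, 0], "turn": 0}
  force: 80

```text
clock: 34.85
eef_pos: [397.5, 380.9, 38.3]
tcp_rot: [-3.14, -0.001, -0.15]
contact_force: [-0.2, -0.7, 7.2]
opening: 0.121
grasp_force: 78.2
```

step_arm:
  motion:
    - {"claw": 5, "delta_pos": [0, 0, -8], "turn": 0}
    - {"claw": 5, "delta_pos": [0, 0, -15], "turn": 0}
    - {"claw": 5, "delta_pos": [0, 0, -25], "turn": 0}
    - {"claw": 5, "delta_pos": [0, 0, -25], "turn": 0}
    - {"claw": 5, "delta_pos": [0, 0, -15], "turn": 0}
    - {"claw": 5, "delta_pos": [0, 0, -7], "turn": 0}
    - {"claw": 5, "delta_pos": [0, 0, 0], "turn": 0}

```text
clock: 35.43
eef_pos: [397.7, 381.1, 134.2]
tcp_rot: [-3.139, -0.002, -0.15]
contact_force: [-0.0, -0.7, -1.4]
opening: 0.126
grasp_force: 78.0
```

step_arm:
  motion:
    - {"claw": 5, "delta_pos": [8, -0.7, 0], "turn": 0}
    - {"claw": 5, "delta_pos": [16, 0, 0], "turn": 0}
    - {"claw": 5, "delta_pos": [20, 0, 0], "turn": 0}
    - {"claw": 5, "delta_pos": [16, 0, 0], "turn": 0}
    - {"claw": 5, "delta_pos": [8, 0, 0], "turn": 0}
    - {"claw": 5, "delta_pos": [3, 0, 0], "turn": 0}
    - {"claw": 5, "delta_pos": [0, 0, 0], "turn": 0}
    - {"claw": 5, "delta_pos": [0, 0, 0], "turn": 0}

```text
clock: 36.1
eef_pos: [466.8, 370.1, 131.6]
tcp_rot: [3.141, 0.001, -0.151]
contact_force: [-0.8, 0.0, -1.6]
opening: 0.119
grasp_force: 78.0
```

```bash
python3 - <<'E'
from h import *
from rig import sense
f=snap("top","top12");g=snap("scene","scene12");s=sense();print(s["eef_pos"],s["tcp_rot"])
a=cv2.resize(f["img"][165:265,195:295],(500,500),interpolation=cv2.INTER_CUBIC)
b=cv2.resize(g["img"][170:290,200:340],(583,500),interpolation=cv2.INTER_CUBIC)
cv2.imwrite("pics/c11.png",cv2.resize(np.hstack([a,b])[:,:,::-1],None,fx=.73,fy=.73,interpolation=cv2.INTER_AREA))
E
```

```text
[466.52120081 370.37876638 131.9752226 ] [ 3.14107941e+00  6.51736524e-04 -1.49828034e-01]
```

View pics/c11.png

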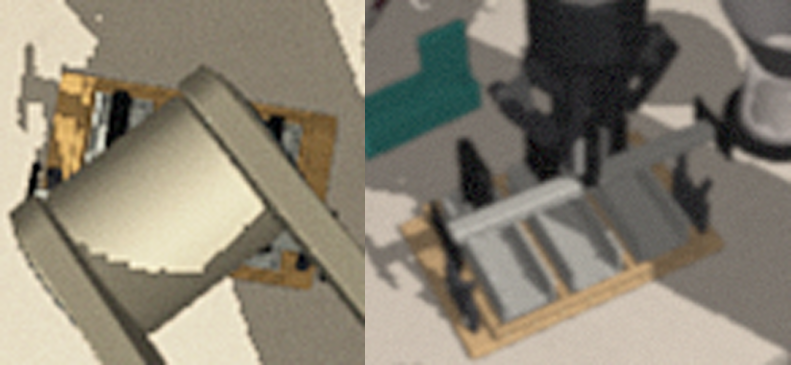

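step_arm:
  motion:
    - {"claw": 5, "delta_pos": [1.6, -1, 0], "turn": 0}
    - {"claw": 5, "delta_pos": [0, 0, 10], "turn": 0}
    - {"claw": 5, "delta_pos": [0, 0, 10], "turn": 0}
    - {"claw": 5, "delta_pos": [0, 0, 8], "turn": 0}
    - {"claw": 5, "delta_pos": [0, 0, 6], "turn": 0}
    - {"claw": 5, "delta_pos": [0, 0, 4], "turn": 0}
    - {"claw": 5, "delta_pos": [0, 0, 0], "turn": 0}

```text
clock: 36.78
eef_pos: [468.4, 370.7, 92.8]
tcp_rot: [3.14, 0.001, -0.15]
contact_force: [0.5, -0.7, -1.2]
opening: 0.126
grasp_force: 78.1
```

step_arm:
  motion:
    - {"claw": 5, "delta_pos": [0, 0, 4], "turn": 0}
    - {"claw": 5, "delta_pos": [0, 0, 4], "turn": 0}
    - {"claw": 5, "delta_pos": [0, 0, 3], "turn": 0}
    - {"claw": 5, "delta_pos": [0, 0, 0], "turn": 0}

```text
clock: 37.12
eef_pos: [468.8, 371.0, 82.6]
tcp_rot: [3.141, 0.001, -0.15]
contact_force: [0.2, 0.6, -1.1]
opening: 0.126
grasp_force: 78.1
```

step_arm:
  motion:
    - {"claw": 5, "delta_pos": [-0.3, 0, 2], "turn": 0}
    - {"claw": 5, "delta_pos": [0, 0, 2], "turn": 0}
    - {"claw": 5, "delta_pos": [0, 0, 1.5], "turn": 0}
    - {"claw": 5, "delta_pos": [0, 0, 0], "turn": 0}
    - {"claw": 5, "delta_pos": [0, 0, 0], "turn": 0}

```text
clock: 37.53
eef_pos: [468.7, 371.2, 77.7]
tcp_rot: [3.142, 0.0, -0.15]
contact_force: [0.3, 0.3, -1.9]
opening: 0.126
grasp_force: 78.1
```

step_arm:
  motion:
    - {"claw": 5, "delta_pos": [0, 0, 1.5], "turn": 0}
    - {"claw": 5, "delta_pos": [0, 0, 0], "turn": 0}
    - {"claw": 40, "delta_pos": [0, 0, 0], "turn": 0}
    - {"claw": 40, "delta_pos": [0, 0, 0], "turn": 0}
    - {"claw": 40, "delta_pos": [0, 0, 0], "turn": 0}
    - {"claw": 40, "delta_pos": [0, 0, 0], "turn": 0}
    - {"claw": 40, "delta_pos": [0, 0, -20], "turn": 0}
    - {"claw": 40, "delta_pos": [0, 0, -35], "turn": 0}

```text
clock: 38.2
eef_pos: [466.6, 369.5, 128.3]
tcp_rot: [3.136, 0.005, -0.15]
contact_force: [0.2, 0.1, 0.1]
opening: 0.466
grasp_force: 0.0
```

step_arm:
  motion:
    - {"claw": 40, "delta_pos": [0, 0, -40], "turn": 0}
    - {"claw": 40, "delta_pos": [0, 0, -40], "turn": 0}
    - {"claw": 40, "delta_pos": [0, 20, -30], "turn": 0}
    - {"claw": 40, "delta_pos": [-5, 38, 0], "turn": 0}
    - {"claw": 40, "delta_pos": [-5, 38, 0], "turn": 0}
    - {"claw": 40, "delta_pos": [-10, 38, 0], "turn": 0}
    - {"claw": 40, "delta_pos": [-10, 38, 0], "turn": 0}
    - {"claw": 40, "delta_pos": [-10, 38, 0], "turn": 0}

```text
clock: 38.87
eef_pos: [396.7, 168.1, 241.2]
tcp_rot: [-3.141, -0.0, -0.15]
contact_force: [0.9, -0.4, 0.3]
opening: 0.469
grasp_force: 0.0
```

step_arm:
  motion:
    - {"claw": 40, "delta_pos": [-10, 38, 0], "turn": 0}
    - {"claw": 40, "delta_pos": [-10, 38, 0], "turn": 0}
    - {"claw": 40, "delta_pos": [-10, 38, 0], "turn": 0}
    - {"claw": 40, "delta_pos": [0, 38, 0], "turn": 0}
    - {"claw": 40, "delta_pos": [0, 25, 0], "turn": 0}
    - {"claw": 40, "delta_pos": [0, 10, 0], "turn": 0}
    - {"claw": 40, "delta_pos": [0, 0, 0], "turn": 0}

```text
clock: 39.45
eef_pos: [339.6, -12.6, 241.4]
tcp_rot: [3.141, -0.001, -0.153]
contact_force: [-0.1, 0.6, -0.7]
opening: 0.471
grasp_force: 0.0
```

```bash
python3 - <<'E'
from h import *
f=snap("top","top13");g=snap("scene","scene13")
a=cv2.resize(f["img"][125:265,150:365],(614,400),interpolation=cv2.INTER_CUBIC)
b=cv2.resize(g["img"][140:310,180:385],(482,400),interpolation=cv2.INTER_CUBIC)
cv2.imwrite("pics/c12.png",cv2.resize(np.hstack([a,b])[:,:,::-1],None,fx=.72,fy=.72,interpolation=cv2.INTER_AREA))
e=load("top0")
d=cv2.absdiff(cv2.GaussianBlur(e["img"],(5,5),0),cv2.GaussianBlur(f["img"],(5,5),0)).max(2)
for nm,(x,y) in dict(cone=(323,130),teapot=(176,230),tee=(179,194),jar=(332,217)).items(): print(nm,d[y-12:y+12,x-12:x+12].mean())
k=f["img"][165:265,190:285].max(2)
m=(k<55).astype(np.uint8);n,l,s,c=cv2.connectedComponentsWithStats(m)
for t in (e,f):
    m=(t["img"][205:240,200:285].max(2)<55).astype(np.uint8);n,l,s,c=cv2.connectedComponentsWithStats(m)
    print([(c[i].round(1)+[200,205]).tolist() for i in range(1,n) if s[i,4]>8])
E
```

```text
cone 44.170138888888886
teapot 1.9861111111111112
tee 2.017361111111111
jar 27.62152777777778
[[245.6, 206.9], [267.8, 208.5], [204.8, 217.3], [209.7, 214.2], [243.0, 224.5], [207.8, 223.7], [278.9, 225.2], [282.2, 230.9], [277.1, 235.3]]
[[246.5, 206.5], [268.3, 208.5], [204.0, 218.9], [209.6, 214.7], [242.5, 225.4], [207.6, 224.3], [280.1, 230.7]]
```

View pics/c12.png

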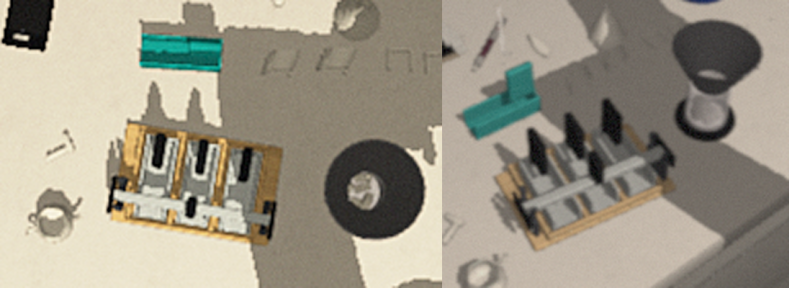

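```bash
python3 - <<'E'
from h import *
for t in("scene0","scene13"):
    f=load(t);m=(f["img"][205:275,215:325].max(2)<55).astype(np.uint8);n,l,s,c=cv2.connectedComponentsWithStats(m)
    print([(c[i].round(1)+[215,205]).tolist()+[int(s[i,4])] for i in range(1,n) if s[i,4]>15])
from rig import *
print(sense()["eef_pos"]);print(sign_off())
E
```

```text
[[279.7, 213.9, 169], [321.0, 210.7, 63], [257.1, 221.1, 178], [235.5, 229.9, 179], [307.5, 223.2, 22], [270.2, 237.0, 124], [309.4, 236.3, 70], [228.9, 265.4, 77]]
[[280.2, 213.6, 184], [321.1, 211.0, 68], [257.8, 219.9, 197], [236.0, 229.4, 179], [309.0, 232.0, 162], [270.3, 237.9, 123], [228.8, 265.9, 75]]
[340.19051316 -10.87173572 241.33426507]
the job is handed in; nothing more can be done
None
```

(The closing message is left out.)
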